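# Find the loose bolt and hold its cap open

### The job

One of the three alike bolts in the grey rail is loose: tap the bolt heads down from above until you find the one that sinks and stays down. Then take that bolt's yellow cap by its black handle, lift it half open, about 45 degrees, and finish with the gripper still holding it there, so that a workmate can get at the bolt. Do not lift the caps of the tight bolts, and leave everything else on the bench where it is.

Things in the scene. Friction and masses are not known exactly. Their poses are not given: they have to be found in the camera images.
- rail: Grey painted steel gate rail fixed to the bench, 90 (x) x 460 (y) x 50 (z) mm, green tape bands at its ends. Origin at the centre of its underside; its y runs along its length, z up, and -x is the front where the cap handles stick out. It can be turned up to 0.25 rad in yaw.
- bolt_a_top (a point): Centre of the top of the steel hexagon bolt head at the robot's left (rail +y end) of the rail (rail x 0, y 110 mm): 24 mm across flats, top 72 mm above the bench at first, poking 16 mm up through the 36 x 34 mm window of its closed yellow cap. All three look alike. A tight bolt does not move (under 1 mm) when pressed; the loose one sinks 8 mm under a push of 3 to 4 N and stays down.
- bolt_a (a joint): How far the bolt at the robot's left (rail +y end) has sunk (m): 0 at first, 0.008 fully sunk (only the loose one can).
- cap_a_grip (a point): Centre of the black handle barrel of the yellow cap at the robot's left (rail +y end): 18 mm diameter, 22 mm long along the rail's y (pinch its two flat ends, fingers closing along the rail's y, from above; it can turn between the fingers as the cap swings). It sticks out in front of the rail, 53 mm above the bench when shut, 35 mm clear of the rail's front face; only a 10 mm wide neck joins it to the cap.
- cap_a_hinge (a point): Middle of the hinge axis (along the rail's y) of that cap, at the rail's far (+x) edge, 53 mm above the bench, 125 mm behind the handle barrel. The cap is a steel plate of 80 to 170 g, 70 mm wide and 6 mm thick.
- cap_a (a joint): Opening angle of the cap at the robot's left (rail +y end) (rad): 0 shut, growing as the handle is lifted up and back over the hinge, at most 1.3; the hinge is free and the cap falls shut when let go.
- bolt_b_top (a point): Centre of the top of the steel hexagon bolt head at the middle of the rail (rail x 0, y 0 mm): 24 mm across flats, top 72 mm above the bench at first, poking 16 mm up through the 36 x 34 mm window of its closed yellow cap. All three look alike. A tight bolt does not move (under 1 mm) when pressed; the loose one sinks 8 mm under a push of 3 to 4 N and stays down.
- bolt_b (a joint): How far the bolt at the middle has sunk (m): 0 at first, 0.008 fully sunk (only the loose one can).
- cap_b_grip (a point): Centre of the black handle barrel of the yellow cap at the middle: 18 mm diameter, 22 mm long along the rail's y (pinch its two flat ends, fingers closing along the rail's y, from above; it can turn between the fingers as the cap swings). It sticks out in front of the rail, 53 mm above the bench when shut, 35 mm clear of the rail's front face; only a 10 mm wide neck joins it to the cap.
- cap_b_hinge (a point): Middle of the hinge axis (along the rail's y) of that cap, at the rail's far (+x) edge, 53 mm above the bench, 125 mm behind the handle barrel. The cap is a steel plate of 80 to 170 g, 70 mm wide and 6 mm thick.
- cap_b (a joint): Opening angle of the cap at the middle (rad): 0 shut, growing as the handle is lifted up and back over the hinge, at most 1.3; the hinge is free and the cap falls shut when let go.
- bolt_c_top (a point): Centre of the top of the steel hexagon bolt head at the robot's right (rail -y end) of the rail (rail x 0, y -110 mm): 24 mm across flats, top 72 mm above the bench at first, poking 16 mm up through the 36 x 34 mm window of its closed yellow cap. All three look alike. A tight bolt does not move (under 1 mm) when pressed; the loose one sinks 8 mm under a push of 3 to 4 N and stays down.
- bolt_c (a joint): How far the bolt at the robot's right (rail -y end) has sunk (m): 0 at first, 0.008 fully sunk (only the loose one can).
- cap_c_grip (a point): Centre of the black handle barrel of the yellow cap at the robot's right (rail -y end): 18 mm diameter, 22 mm long along the rail's y (pinch its two flat ends, fingers closing along the rail's y, from above; it can turn between the fingers as the cap swings). It sticks out in front of the rail, 53 mm above the bench when shut, 35 mm clear of the rail's front face; only a 10 mm wide neck joins it to the cap.
- cap_c_hinge (a point): Middle of the hinge axis (along the rail's y) of that cap, at the rail's far (+x) edge, 53 mm above the bench, 125 mm behind the handle barrel. The cap is a steel plate of 80 to 170 g, 70 mm wide and 6 mm thick.
- cap_c (a joint): Opening angle of the cap at the robot's right (rail -y end) (rad): 0 shut, growing as the handle is lifted up and back over the hinge, at most 1.3; the hinge is free and the cap falls shut when let go.
- spray_can: White spray can with a blue label, 66 mm diameter, 190 mm tall, standing left of the rail; origin at the centre of its underside. Leave it alone.
- tape_roll: Small roll of green masking tape, about 50 mm diameter, 18 mm high, lying on the left end of the rail; origin at the centre of its underside. Leave it alone.
- spare_nut: Spare round steel nut, 24 mm diameter, 12 mm high, lying on the right end of the rail; origin at the centre of its underside. Leave it alone.
- wrench: Steel wrench lying flat on the bench in front of the rail, under and before the cap handles; its x runs along it. Leave it alone.
- hammer: Hammer lying on the bench to the right; its x runs along it. Leave it alone.
- screwdriver: Red-handled screwdriver lying on the bench to the left; its x runs along it. Leave it alone.
- offcut: Red steel offcut, 50 x 160 x 20 mm, lying to the right of the rail; origin at the centre of its underside. Leave it alone.

How it is judged:
On the way, in this order (a step that is already met when the one before it is completed fails the run):
1. the loose bolt has been tapped down (sunk over 5 mm) with all caps still shut (value of joint any of bolt_a, bolt_b, bolt_c above 0.005 m and value of joint each of cap_a, cap_b, cap_c below 0.2 rad), for 0.2 s.
2. the cap of the sunk bolt is held open by the gripper (((value of joint bolt_a above 0.005 m and value of joint cap_a between 0.5 and 1.1 rad and contact force between the fingers and cap_a above 0.3 N) or (value of joint bolt_b above 0.005 m and value of joint cap_b between 0.5 and 1.1 rad and contact force between the fingers and cap_b above 0.3 N) or (value of joint bolt_c above 0.005 m and value of joint cap_c between 0.5 and 1.1 rad and contact force between the fingers and cap_c above 0.3 N))), for 0.3 s.
At the end, for the whole second after the job is handed in: The loose bolt is sunk more than 5 mm; its cap stands open between 0.5 and 1.1 rad (29 to 63 degrees), still (under 0.15 rad/s), with the fingers touching it; the other two caps are shut (under 0.08 rad) and their bolts up (sunk under 3 mm) (((value of joint bolt_a above 0.005 m and value of joint cap_a between 0.5 and 1.1 rad and contact force between the fingers and cap_a above 0.3 N and value of joint each of cap_b, cap_c below 0.08 rad and value of joint each of bolt_b, bolt_c below 0.003 m and velocity of joint cap_a between -0.15 and 0.15 rad/s) or (value of joint bolt_b above 0.005 m and value of joint cap_b between 0.5 and 1.1 rad and contact force between the fingers and cap_b above 0.3 N and value of joint each of cap_a, cap_c below 0.08 rad and value of joint each of bolt_a, bolt_c below 0.003 m and velocity of joint cap_b between -0.15 and 0.15 rad/s) or (value of joint bolt_c above 0.005 m and value of joint cap_c between 0.5 and 1.1 rad and contact force between the fingers and cap_c above 0.3 N and value of joint each of cap_a, cap_b below 0.08 rad and value of joint each of bolt_a, bolt_b below 0.003 m and velocity of joint cap_c between -0.15 and 0.15 rad/s))); the arm keeps its last pose, push and grip.
It fails at once if the cap of a bolt that has not been found loose is lifted (over 0.3 rad) ((value of joint cap_a above 0.3 rad and value of joint bolt_a below 0.003 m) or (value of joint cap_b above 0.3 rad and value of joint bolt_b below 0.003 m) or (value of joint cap_c above 0.3 rad and value of joint bolt_c below 0.003 m)).
It fails at once if a bystander is moved more than 40 mm (distance of any of spray_can, tape_roll, spare_nut, wrench, hammer, screwdriver, offcut from where it was at the start of the episode above 0.04 m).
It also fails if it takes over 48 s, if anything falls off the work surface, if the arm or the gripper's body presses on something with over 40 N, if the wrist force passes 120 N, or if a joint passes its speed limit or range.

### The arm

A 6-joint arm with a two-finger parallel gripper is mounted at the origin on the work surface. World frame = base frame: x ahead of the robot, y to its left, z up, the work surface at z = 0. Lengths are in m, angles in rad, forces in N, time in s.
With the tool pointing down it reaches from about 0.425 to 0.95 m from the base axis. Payload 14.7 kg.
Tool frame: the origin (TCP) lies at the very end of the fingers, on their centre line; the grasp point (between the pads) lies 19 mm behind it; z points along the fingers, y is the direction in which the jaws open and shut (so a half turn about z gives the same grasp; the last joint's range is limited). The gripper opens to 85 mm and grips with 20 to 120 N. Pads are 22 mm wide; open, the fingers measure 114 mm over their backs; the gripper's body (76 mm by 85 mm) begins 54 mm behind the grasp point. The pads swing forward as they close: fully open they stand 13 mm farther back than shut.
Start: joints at [-0.047, 0.48, 1.596, -0, 1.065, -0.047], TCP at [0.65, 0, 0.192] pointing down, gripper open.
Joint ranges: [-2.75, 2.75], [-0.82, 2.05], [0.23, 2.67], [-1.56, 4.7], [0.09, 2.69], [-2.92, 2.92]. Speed limits (rad/s): [1.89, 1.89, 2.39, 3.01, 3.01, 3.01].

### API

Orientations are given as a unit quaternion [x, y, z, w].
In Python, from workcell import r gives the robot as it stands.
- The arm moves only by the tool carry_out, never from a script. Its argument "rows" is a list of rows, each a list of 4 numbers: the shift along the world's x, y, z in m, then the turn about the world's z in degrees. A call has 1 to 5 rows; each row shifts and turns the commanded pose from where the row before left it; what a row does not reach is not made up. A row lasts 1/10 s, in which the tool goes at most 50 mm and 8.59 degrees, less where a joint would pass 70% of its speed; a pose out of reach is approached as far as the arm can. A call with a gripper value outside its range is refused whole. "gripper" is the opening, from 0 (shut) to 1 (fully open), set as the call begins (left out, the last holds). The fingers move at their own pace and stop on an object; the grip force is fixed at half the most. Time passes only in rows, so rows that do not move let the fingers close. It gives the time, the measured TCP pose, the force and the opening at its end, in the units of the state.
- r.get_state(): the state, without advancing time (a new reading comes with each control period).
- r.capture(name): name is "scene" or "side" or "wrist"; returns the picture (400x640x3 uint8, blue, green, red); there is no depth.
- r.camera_info(name): a dict with "vertical_fov" (degrees; the focal length in pixels is half the picture's height over the tangent of half this angle, whatever the lens; pixels are square), "cx", "cy" (the principal point, pixels), "rvec" (rotation vector, rad) and "tvec" (3), from world to camera coordinates, as OpenCV has them; the wrist camera has in their place "mount" (4x4, takes a point from camera to tool coordinates, whose origin is the TCP and whose axes are the flange's). Camera axes: x right, y down, z forward; pixel columns grow to the right and rows downward; lengths in m; the calibration is good to about 2 mm. A picture is of the moment at which its call begins: read the wrist's pose just before it. camera_info takes no time and is no camera call.
- r.job_done(): hands the job in, once; it reports no verdict.
The state is a dict: "clock": time; "qpos": joint angles; "dq": joint speeds; "joint_efforts": joint torques, N m; "position": TCP position; "tcp_rot": TCP orientation; "ft_force": force on the tool from outside, world axes, zero at the start; "wrist_torque": the same for the moment, N m; "gripper_width": finger opening in m.
Only numpy, scipy, OpenCV 4.12 (cv2) and the standard library are available. Lean on these libraries where they do the work, as an engineer would, in place of code of your own. Each camera call takes 0.05 s, during which the arm holds its last target. There are 200 camera calls.

## Working session

There is one attempt and no reset: what is moved stays moved. The work goes in short steps, Python scripts to look and compute and a tool call to move; the robot and the scene stay as the last step left them, time stands still between calls to the robot, and variables do not carry over. Pictures are saved under pics/ and viewed, about 8 in all and at most 12, crops included, and the job is handed in when it is done.

Besides the shell and the picture viewer there is one more tool, called after "Call:" by a JSON object that holds its "api" and its "payload", one argument or row to a line. carry_out: Moves the arm, as the interface text tells. Its arguments: {"type":"object","properties":{"rows":{"type":"array","items":{"type":"array","items":{"type":"number"}}},"gripper":{"type":"number"}},"required":["rows"]}

```bash
mkdir -p pics; python3 - <<'E'
from workcell import r
import cv2,json
for n in ("scene","side","wrist"):
    i=r.camera_info(n); print(n,{k:(v.tolist() if hasattr(v,'tolist') else v) for k,v in i.items()})
s=r.get_state(); print(s)
for n in ("scene","wrist"):
    cv2.imwrite(f"pics/{n}0.png",r.capture(n))
E
```

```text
scene {'vertical_fov': 44.020150567244656, 'cx': 315.25546241131104, 'cy': 200.2867454742192, 'rvec': [1.3491672655407614, 2.1700975815609724, -0.9374188927274609], 'tvec': [0.2416702945182461, -0.22148133292704228, 1.7249415157471881]}
side {'vertical_fov': 50.532796483785454, 'cx': 321.64337952479417, 'cy': 209.44941503182105, 'rvec': [0.17195581164052273, -2.7763007316676704, 1.3198657251243702], 'tvec': [0.46092639925412654, 0.10511939625571191, 1.124447600594388]}
wrist {'vertical_fov': 71.98866357659412, 'cx': 314.64291747225263, 'cy': 205.20687992420167, 'mount': [[5.252230672303176e-05, -0.9613769926679628, -0.27523494547406174, 0.06948485205319618], [0.9999986103305387, -0.000408132198982814, 0.0016164049918777025, 0.0009223603500984057], [-0.0016663068135581132, -0.27523464788578234, 0.9613756352356718, -0.18206221661911295], [0.0, 0.0, 0.0, 1.0]]}
{'clock': 0.0, 'qpos': array([-4.66246705e-02,  4.80837618e-01,  1.59685362e+00,  1.73340106e-05,
        1.06510819e+00, -4.66044102e-02]), 'dq': array([-3.24252829e-05, -9.10222301e-05,  7.21543251e-06,  2.45096024e-05,
       -4.07426278e-04,  5.82380087e-04]), 'joint_efforts': array([ 2.41355090e-03, -9.50650907e+01, -4.30184269e+01, -5.27583288e-04,
        1.24796593e-02,  1.26860105e-04]), 'position': array([6.49547479e-01, 3.23079408e-05, 1.90976220e-01]), 'tcp_rot': array([ 7.07116787e-01,  7.07096517e-01, -4.00712646e-04, -4.51183165e-04]), 'ft_force': array([ 0.02114332,  0.47722051, -0.12115916]), 'wrist_torque': array([ 0.04855429, -0.00851606, -0.01870375]), 'gripper_width': 0.08542154190539976}
```

View pics/scene0.png

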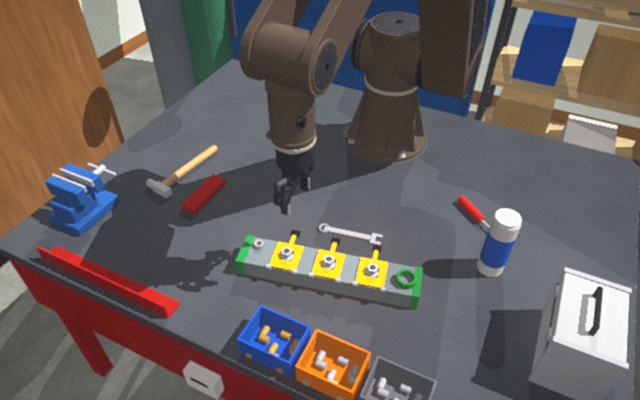

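View pics/wrist0.png

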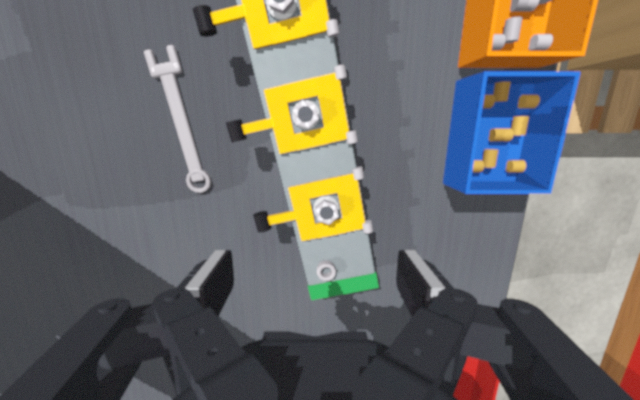

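```bash
cat > h.py <<'E'
from workcell import r
import numpy as np, cv2
from scipy.spatial.transform import Rotation as R
from scipy.optimize import least_squares
def K(i): 
    f=200/np.tan(np.radians(i['vertical_fov']/2)); return np.array([[f,0,i['cx']],[0,f,i['cy']],[0,0,1]])
def proj(n,P,s=None):
    i=r.camera_info(n); P=np.asarray(P,float)
    if n=='wrist':
        T=np.eye(4);T[:3,:3]=R.from_quat(s['tcp_rot']).as_matrix();T[:3,3]=s['position']
        M=np.linalg.inv(T@np.array(i['mount'])); C=P@M[:3,:3].T+M[:3,3]
    else: C=P@R.from_rotvec(i['rvec']).as_matrix().T+np.array(i['tvec'])
    q=C@K(i).T; return q[:,:2]/q[:,2:]
YS=[.11,0,-.11]
def world(p,L): 
    c,s=np.cos(p[2]),np.sin(p[2]); L=np.asarray(L)
    return np.c_[p[0]+c*L[:,0]-s*L[:,1],p[1]+s*L[:,0]+c*L[:,1],L[:,2]]
BT=[[0,y,.072] for y in YS]; GR=[[-.08,y,.053] for y in YS]
def show(p):
    print('pose',p.round(4),'deg',np.degrees(p[2]).round(2)); print('bolts\n',world(p,BT).round(4)); print('grips\n',world(p,GR).round(4))
E
python3 - <<'E'
from h import *
s=r.get_state()
L=BT+GR
w=np.array([[284,5],[306,113],[327,210],[204,20],[236,131],[262,221]],float)
sc=np.array([[373,266],[329,260],[286,251],[376,252],[334,242],[295,234]],float)
def res(p,m): 
    a=(proj('wrist',world(p,L),s)-w).ravel(); b=(proj('scene',world(p,L))-sc).ravel()
    return np.r_[a,b] if m==2 else (a if m==0 else b)
for m in (0,1,2):
    o=least_squares(res,[.72,.1,.1],args=(m,),loss='soft_l1'); show(o.x); print(res(o.x,m).reshape(-1,2).round(1).tolist())
E
```

```text
pose [0.6416 0.0821 0.2115] deg 12.12
bolts
 [[ 0.6185  0.1897  0.072 ]
 [ 0.6416  0.0821  0.072 ]
 [ 0.6647 -0.0254  0.072 ]]
grips
 [[ 0.5403  0.1729  0.053 ]
 [ 0.5634  0.0654  0.053 ]
 [ 0.5865 -0.0422  0.053 ]]
[[-4.1, -12.8], [-0.3, 0.8], [-0.3, 2.5], [1.6, 0.4], [0.7, -0.7], [0.3, -0.1]]
pose [0.6427 0.0849 0.2176] deg 12.47
bolts
 [[ 0.6189  0.1924  0.072 ]
 [ 0.6427  0.0849  0.072 ]
 [ 0.6664 -0.0225  0.072 ]]
grips
 [[ 0.5408  0.1751  0.053 ]
 [ 0.5646  0.0677  0.053 ]
 [ 0.5883 -0.0397  0.053 ]]
[[-0.6, 2.0], [-0.5, -0.3], [-0.0, 0.7], [0.7, -3.0], [1.1, -0.5], [-0.3, 0.1]]
pose [0.6416 0.0827 0.2143] deg 12.28
bolts
 [[ 0.6182  0.1901  0.072 ]
 [ 0.6416  0.0827  0.072 ]
 [ 0.665  -0.0248  0.072 ]]
grips
 [[ 0.54    0.1731  0.053 ]
 [ 0.5634  0.0656  0.053 ]
 [ 0.5868 -0.0418  0.053 ]]
[[-4.5, -13.4], [-0.3, 0.2], [-0.1, 2.1], [1.3, 0.1], [0.6, -1.0], [0.5, -0.4], [-1.3, 1.4], [-1.1, -0.9], [-0.6, -0.0], [0.1, -3.4], [0.6, -1.1], [-0.7, -0.5]]
```

Call:
{"api": "carry_out", "payload": {
  "rows": [
    [0.003,-0.005,-0.018,-7.78],
    [0.003,-0.005,-0.018,-7.78],
    [0.003,-0.005,-0.018,-7.78],
    [0.003,-0.005,-0.018,-7.78],
    [0.003,-0.0045,-0.018,-7.78]
  ],
  "gripper": 0
}}

```text
clock: 0.6
position: [0.6648, -0.0247, 0.1006]
tcp_rot: [0.903, 0.429, -0.0, -0.0]
ft_force: [-0.2, 0.3, -0.1]
gripper_width: 0.0123
```

Call:
{"api": "carry_out", "payload": {
  "rows": [
    [0,0,0,-7.78],
    [0,0,0,-7.78],
    [0,0,0,-7.78],
    [0,0,0,-7.78],
    [0,0,0,-7.78]
  ]
}}

```text
clock: 1.1
position: [0.6647, -0.0245, 0.1012]
tcp_rot: [0.995, 0.103, -0.0, -0.0]
ft_force: [-1.7, -0.0, -0.5]
gripper_width: -0.0
```

Call:
{"api": "carry_out", "payload": {
  "rows": [
    [0,0,0,0],
    [0,0,0,0]
  ]
}}

```text
clock: 1.3
position: [0.6648, -0.0245, 0.1014]
tcp_rot: [0.994, 0.108, -0.0, -0.0]
ft_force: [0.2, 0.5, 0.6]
gripper_width: 0.0
```

Call:
{"api": "carry_out", "payload": {
  "rows": [
    [0,0,-0.012,0],
    [0,0,-0.012,0],
    [0,0,-0.003,0],
    [0,0,-0.002,0],
    [0,0,-0.002,0]
  ]
}}

```text
clock: 1.8
position: [0.665, -0.0245, 0.0703]
tcp_rot: [0.994, 0.106, -0.0, -0.0]
ft_force: [-0.1, -1.0, -0.1]
gripper_width: -0.0003
```

Call:
{"api": "carry_out", "payload": {
  "rows": [
    [0,0,-0.001,0],
    [0,0,0,0]
  ]
}}

```text
clock: 2.0
position: [0.6651, -0.0245, 0.0697]
tcp_rot: [0.994, 0.106, 0.0, 0.0]
ft_force: [-0.1, 0.2, 0.0]
gripper_width: -0.0001
```

Call:
{"api": "carry_out", "payload": {
  "rows": [
    [0,0,-0.002,0],
    [0,0,0,0]
  ]
}}

```text
clock: 2.2
position: [0.665, -0.0245, 0.0676]
tcp_rot: [0.994, 0.106, 0.0, -0.0]
ft_force: [-0.4, 0.8, -0.3]
gripper_width: 0.0
```

Call:
{"api": "carry_out", "payload": {
  "rows": [
    [0,0,-0.002,0],
    [0,0,0,0]
  ]
}}

```text
clock: 2.4
position: [0.6649, -0.0245, 0.0654]
tcp_rot: [0.994, 0.106, -0.0, -0.0]
ft_force: [-0.8, -0.7, -0.1]
gripper_width: -0.0002
```

```bash
python3 - <<'E'
from h import *
a=r.capture('side'); u=proj('side',[[.665,-.0245,.066]])[0]; print(u)
x,y=[int(v) for v in u]; x0=min(max(x-100,0),440);y0=min(max(y-80,0),240)
cv2.imwrite('pics/side1.png',cv2.resize(a[y0:y0+160,x0:x0+200],None,fx=4,fy=3.75,interpolation=cv2.INTER_CUBIC)); print(x0,y0)
E
```

```text
[250.69448863 205.6552515 ]
150 125
```

View pics/side1.png

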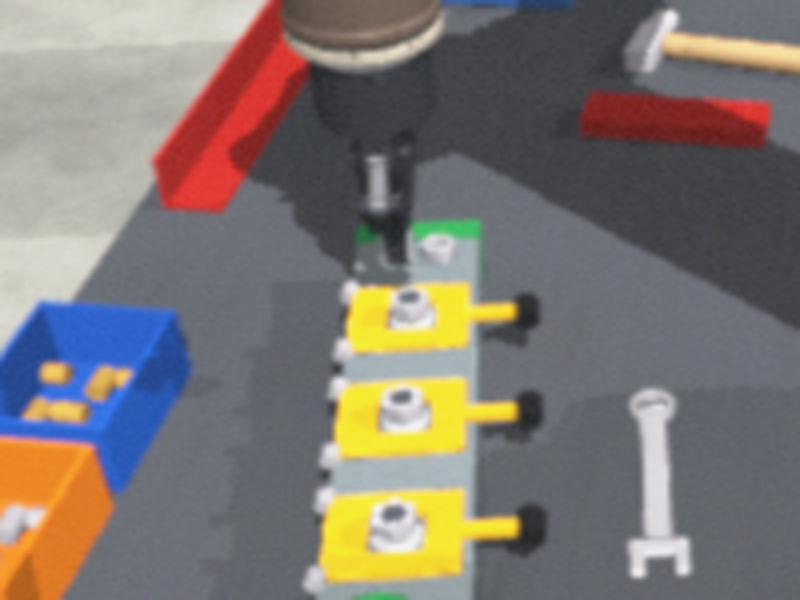

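```bash
python3 - <<'E'
from h import *
s=r.get_state(); p=s['position']; print(p)
a=r.capture('wrist')
P=p+np.array([[0,0,z] for z in (0,.02,.04,.08,.12)])
q=proj('wrist',P,s); print('wrist',q.round(0).tolist()); 
for v in q: cv2.circle(a,tuple(int(t) for t in v),3,(0,0,255),1)
print('side crop',((proj('side',P)-[150,125])*[4,3.75]).round(0).tolist())
b=r.capture('scene'); q=proj('scene',P); print('scene',q.round(0).tolist()); c=b[180:310,210:440]
cv2.imwrite('pics/w2.png',np.vstack([a[:, :],cv2.resize(c,(640,200*640//640+0))]) )
E
```

```text
[ 0.66486684 -0.02446284  0.06543797]
wrist [[314.0, 231.0], [314.0, 242.0], [314.0, 257.0], [313.0, 299.0], [313.0, 383.0]]
side crop [[403.0, 303.0], [400.0, 282.0], [396.0, 260.0], [389.0, 214.0], [382.0, 167.0]]
scene [[286.0, 253.0], [285.0, 247.0], [285.0, 242.0], [284.0, 231.0], [284.0, 220.0]]
```

View pics/w2.png

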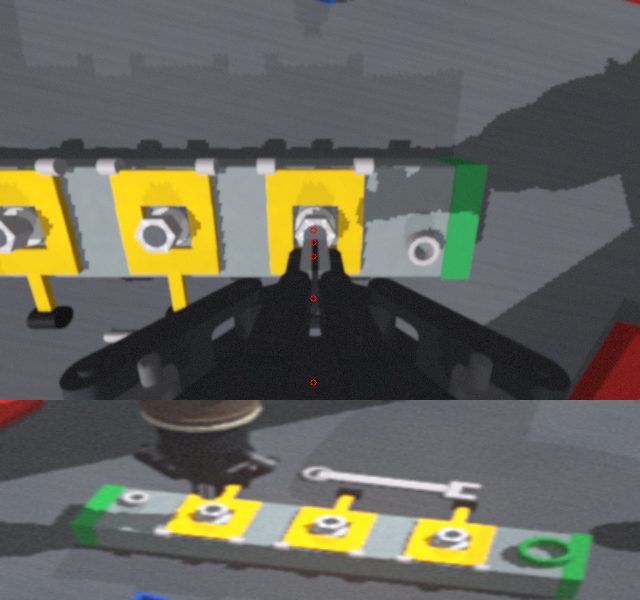

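Call:
{"api": "carry_out", "payload": {
  "rows": [
    [0,0,-0.002,0],
    [0,0,-0.002,0],
    [0,0,0,0]
  ]
}}

```text
clock: 2.85
position: [0.6648, -0.0244, 0.0612]
tcp_rot: [0.994, 0.106, -0.0, -0.0]
ft_force: [0.1, 0.3, 0.0]
gripper_width: 0.0
```

Call:
{"api": "carry_out", "payload": {
  "rows": [
    [0,0,-0.002,0],
    [0,0,-0.002,0],
    [0,0,0,0]
  ]
}}

```text
clock: 3.15
position: [0.6648, -0.0245, 0.0572]
tcp_rot: [0.994, 0.106, -0.0, -0.0]
ft_force: [-0.2, -0.7, -1.0]
gripper_width: 0.0001
```

```bash
python3 - <<'E'
from h import *
s=r.get_state(); print(s['position'],s['ft_force'],s['joint_efforts'].round(2))
a=r.capture('side'); b=r.capture('scene')
A=cv2.resize(a[165:225,205:305],(800,480),interpolation=cv2.INTER_CUBIC)[:300]
A=cv2.resize(a[165:225,210:290],(400,300),interpolation=cv2.INTER_CUBIC)
B=cv2.resize(b[210:270,245:325],(400,300),interpolation=cv2.INTER_CUBIC)
w=cv2.resize(r.capture('wrist')[140:290,200:400],(400,300))
cv2.imwrite('pics/z3.png',np.vstack([np.hstack([A,B]),np.hstack([w,w*0])]))
E
```

```text
[ 0.66475136 -0.02445998  0.05720499] [-0.18330367 -0.68876194 -1.02215292] [  -0.   -103.09  -35.31    0.     -0.13    0.  ]
```

View pics/z3.png

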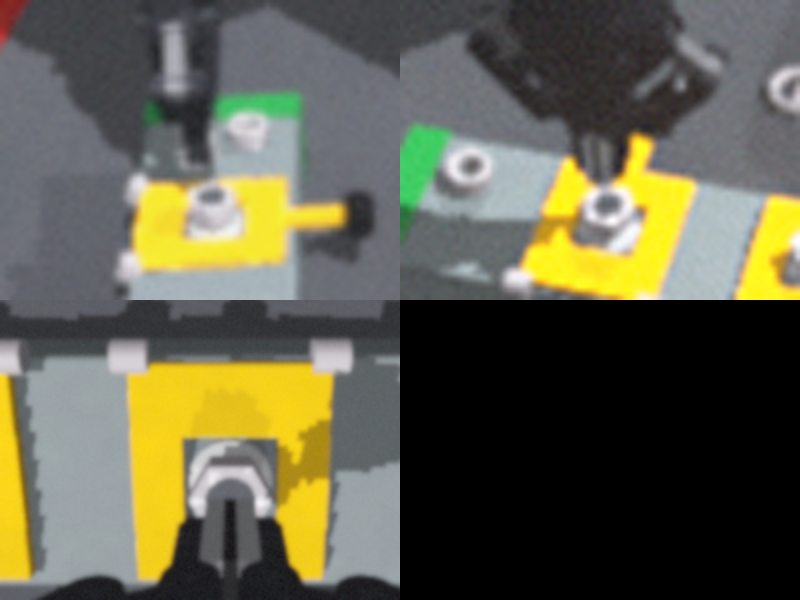

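```bash
python3 - <<'E'
from h import *
f=lambda P:np.r_[proj('side',[P])[0]-[249,198],proj('scene',[P])[0]-[285,246]]
o=least_squares(f,[.665,-.02,.07]); print(o.x,o.fun)
g=lambda P:np.r_[proj('side',[P])[0]-[252.6,204.5],proj('scene',[P])[0]-[286.5,251.5]]
o=least_squares(g,[.665,-.02,.07]); print('bolt c',o.x,o.fun)
E
```

```text
[ 0.66650951 -0.02419221  0.09278848] [ 0.00116851 -0.00200919  0.00084685  0.00195468]
bolt c [ 0.66063522 -0.02513731  0.06770974] [-0.37691283  0.64340283 -0.27701007 -0.62744939]
```

Call:
{"api": "carry_out", "payload": {
  "rows": [
    [0,0,-0.004,0],
    [0,0,-0.004,0],
    [0,0,-0.002,0],
    [0,0,0,0]
  ]
}}

```text
clock: 3.7
position: [0.6646, -0.0245, 0.047]
tcp_rot: [0.994, 0.106, -0.0, -0.0]
ft_force: [0.1, 0.7, -0.2]
gripper_width: -0.0003
```

Call:
{"api": "carry_out", "payload": {
  "rows": [
    [0,0,-0.002,0],
    [0,0,0,0]
  ]
}}

```text
clock: 3.9
position: [0.6649, -0.0245, 0.0454]
tcp_rot: [0.994, 0.106, -0.0, -0.0]
ft_force: [-0.3, -1.1, 0.2]
gripper_width: 0.0002
```

Call:
{"api": "carry_out", "payload": {
  "rows": [
    [0,0,-0.002,0],
    [0,0,0,0]
  ]
}}

```text
clock: 4.1
position: [0.6649, -0.0245, 0.0434]
tcp_rot: [0.994, 0.106, -0.0, -0.0]
ft_force: [-0.4, 0.2, -0.5]
gripper_width: 0.0001
```

Call:
{"api": "carry_out", "payload": {
  "rows": [
    [0,0,-0.002,0],
    [0,0,0,0]
  ]
}}

```text
clock: 4.3
position: [0.6649, -0.0245, 0.0414]
tcp_rot: [0.994, 0.106, -0.0, -0.0]
ft_force: [1.0, 1.2, 0.0]
gripper_width: -0.0
```

Call:
{"api": "carry_out", "payload": {
  "rows": [
    [0,0,-0.002,0],
    [0,0,0,0]
  ]
}}

```text
clock: 4.5
position: [0.6648, -0.0245, 0.0393]
tcp_rot: [0.994, 0.106, -0.0, -0.0]
ft_force: [-0.3, -0.8, -0.3]
gripper_width: -0.0
```

Call:
{"api": "carry_out", "payload": {
  "rows": [
    [0,0,-0.002,0],
    [0,0,0,0]
  ]
}}

```text
clock: 4.7
position: [0.6648, -0.0245, 0.0373]
tcp_rot: [0.994, 0.106, -0.0, -0.0]
ft_force: [0.5, 0.5, 0.4]
gripper_width: -0.0005
```

Call:
{"api": "carry_out", "payload": {
  "rows": [
    [0,0,-0.002,0],
    [0,0,0,0]
  ]
}}

```text
clock: 4.9
position: [0.6649, -0.0245, 0.0353]
tcp_rot: [0.994, 0.106, -0.0, -0.0]
ft_force: [-0.7, 0.3, 0.9]
gripper_width: 0.0002
```

Call:
{"api": "carry_out", "payload": {
  "rows": [
    [0,0,-0.0015,0],
    [0,0,0,0]
  ]
}}

```text
clock: 5.1
position: [0.6649, -0.0245, 0.0339]
tcp_rot: [0.994, 0.106, -0.0, -0.0]
ft_force: [-0.2, 0.2, -0.6]
gripper_width: -0.0001
```

Call:
{"api": "carry_out", "payload": {
  "rows": [
    [0,0,-0.0015,0],
    [0,0,0,0]
  ]
}}

```text
clock: 5.3
position: [0.665, -0.0245, 0.0325]
tcp_rot: [0.994, 0.106, -0.0, 0.0]
ft_force: [-0.9, 0.0, -0.3]
gripper_width: 0.0001
```

Call:
{"api": "carry_out", "payload": {
  "rows": [
    [0,0,-0.0015,0],
    [0,0,0,0]
  ]
}}

```text
clock: 5.5
position: [0.6652, -0.0245, 0.032]
tcp_rot: [0.994, 0.106, 0.0, 0.0]
ft_force: [-4.1, -0.0, 12.7]
gripper_width: -0.0004
```

Call:
{"api": "carry_out", "payload": {
  "rows": [
    [0,0,0.02,0],
    [-0.0078,0.0358,0,0],
    [-0.0078,0.0358,0,0],
    [-0.0078,0.0359,0,0],
    [0,0,-0.014,0]
  ]
}}

```text
clock: 6.0
position: [0.6418, 0.087, 0.0385]
tcp_rot: [0.994, 0.108, 0.001, -0.0]
ft_force: [-0.0, -1.6, 0.2]
gripper_width: 0.0003
```

Call:
{"api": "carry_out", "payload": {
  "rows": [
    [0,0,-0.0015,0],
    [0,0,0,0]
  ]
}}

```text
clock: 6.2
position: [0.6413, 0.0823, 0.0351]
tcp_rot: [0.994, 0.106, -0.001, 0.0]
ft_force: [0.2, -0.5, 0.3]
gripper_width: -0.0002
```

Call:
{"api": "carry_out", "payload": {
  "rows": [
    [0,0,-0.0015,0],
    [0,0,0,0]
  ]
}}

```text
clock: 6.4
position: [0.6419, 0.0821, 0.0342]
tcp_rot: [0.994, 0.106, 0.0, 0.0]
ft_force: [-0.3, -0.8, 0.3]
gripper_width: -0.0
```

Call:
{"api": "carry_out", "payload": {
  "rows": [
    [0,0,-0.0015,0],
    [0,0,0,0]
  ]
}}

```text
clock: 6.6
position: [0.6416, 0.0826, 0.0326]
tcp_rot: [0.994, 0.106, -0.0, -0.0]
ft_force: [0.3, 0.4, 0.2]
gripper_width: -0.0003
```

Call:
{"api": "carry_out", "payload": {
  "rows": [
    [0,0,-0.0015,0],
    [0,0,0,0]
  ]
}}

```text
clock: 6.8
position: [0.6418, 0.0828, 0.0319]
tcp_rot: [0.994, 0.106, 0.0, 0.0]
ft_force: [-4.2, -2.7, 12.9]
gripper_width: 0.0001
```

Call:
{"api": "carry_out", "payload": {
  "rows": [
    [0,0,0.02,0],
    [-0.0078,0.0358,0,0],
    [-0.0078,0.0358,0,0],
    [-0.0078,0.0359,0,0],
    [0,0,0,0]
  ]
}}

```text
clock: 7.3
position: [0.6172, 0.1944, 0.0512]
tcp_rot: [0.994, 0.108, 0.0, -0.0]
ft_force: [0.3, -0.2, 0.3]
gripper_width: -0.0003
```

Call:
{"api": "carry_out", "payload": {
  "rows": [
    [0,0,-0.014,0],
    [0,0,-0.002,0],
    [0,0,-0.002,0],
    [0,0,0,0]
  ]
}}

```text
clock: 7.7
position: [0.6181, 0.1895, 0.0325]
tcp_rot: [0.994, 0.106, -0.0, 0.0]
ft_force: [-0.8, 0.4, 0.8]
gripper_width: -0.0003
```

Call:
{"api": "carry_out", "payload": {
  "rows": [
    [0,0,-0.002,0],
    [0,0,0,0]
  ]
}}

```text
clock: 7.9
position: [0.6185, 0.1901, 0.0311]
tcp_rot: [0.994, 0.106, 0.0, 0.0]
ft_force: [0.8, 0.2, -0.2]
gripper_width: -0.0002
```

Call:
{"api": "carry_out", "payload": {
  "rows": [
    [0,0,-0.001,0],
    [0,0,0,0]
  ]
}}

```text
clock: 8.1
position: [0.6184, 0.1904, 0.0302]
tcp_rot: [0.994, 0.106, 0.0, -0.0]
ft_force: [0.2, -0.4, 1.4]
gripper_width: -0.0001
```

Past the tight contact height at low force: bolt a is giving. Pressing on.

Call:
{"api": "carry_out", "payload": {
  "rows": [
    [0,0,-0.002,0],
    [0,0,0,0]
  ]
}}

```text
clock: 8.3
position: [0.6183, 0.1906, 0.028]
tcp_rot: [0.994, 0.106, 0.0, -0.0]
ft_force: [-1.1, -0.5, -0.2]
gripper_width: -0.0001
```

Call:
{"api": "carry_out", "payload": {
  "rows": [
    [0,0,-0.002,0],
    [0,0,0,0]
  ]
}}

```text
clock: 8.5
position: [0.6182, 0.1906, 0.0259]
tcp_rot: [0.994, 0.106, -0.0, -0.0]
ft_force: [-0.1, 0.7, -0.3]
gripper_width: 0.0
```

Call:
{"api": "carry_out", "payload": {
  "rows": [
    [0,0,-0.002,0],
    [0,0,0,0]
  ]
}}

```text
clock: 8.7
position: [0.6182, 0.1906, 0.0241]
tcp_rot: [0.994, 0.106, -0.0, -0.0]
ft_force: [-0.9, -1.2, 5.6]
gripper_width: -0.0
```

Call:
{"api": "carry_out", "payload": {
  "rows": [
    [0,0,-0.001,0],
    [0,0,0,0]
  ]
}}

```text
clock: 8.9
position: [0.6182, 0.1906, 0.0239]
tcp_rot: [0.994, 0.106, 0.0, -0.0]
ft_force: [-3.9, -1.5, 15.9]
gripper_width: -0.0001
```

Call:
{"api": "carry_out", "payload": {
  "rows": [
    [0,0,0.03,0],
    [0,0,0.03,0],
    [-0.026,-0.0058,0,0],
    [-0.026,-0.0058,0,0],
    [-0.026,-0.0058,0,0]
  ]
}}

```text
clock: 9.4
position: [0.5391, 0.173, 0.083]
tcp_rot: [0.994, 0.106, -0.0, -0.0]
ft_force: [0.1, -0.2, 0.4]
gripper_width: -0.0
```

Call:
{"api": "carry_out", "payload": {
  "rows": [
    [0,0,0,0],
    [0,0,0,0],
    [0,0,0,0]
  ],
  "gripper": 0.6
}}

```text
clock: 9.7
position: [0.5412, 0.1734, 0.0832]
tcp_rot: [0.994, 0.106, 0.0, -0.0]
ft_force: [-0.1, 0.2, 1.2]
gripper_width: 0.0434
```

```bash
python3 - <<'E'
from h import *
s=r.get_state(); p=s['position']; print(p,s['gripper_width'],s['ft_force'])
Rm=R.from_quat(s['tcp_rot']).as_matrix(); h=s['gripper_width']/2
pts=np.array([p+Rm@[0,e*h,-z] for z in (0,.04) for e in (1,-1)])
a,b=r.capture('side'),r.capture('scene'); w=r.capture('wrist')
out=[]
for n,im in (('side',a),('scene',b),('wrist',w)):
    q=proj(n,pts,s); print(n,q.round(1).tolist())
    k=2 if n!='wrist' else 0
    c=q.mean(0) if n!='wrist' else np.array([320,220])
    W=50 if n!='wrist' else 200
    x0,y0=int(c[0]-W),int(c[1]-W*.75); x0=max(x0,0); y0=max(y0,0)
    cr=im[y0:y0+int(1.5*W),x0:x0+2*W]; print(n,'crop',x0,y0,400/(2*W))
    out.append(cv2.resize(cr,(400,300),interpolation=cv2.INTER_CUBIC))
out.append(out[0]*0)
cv2.imwrite('pics/g4.png',np.vstack([np.hstack(out[:2]),np.hstack(out[2:])]))
E
```

```text
[0.54122708 0.17340388 0.08315331] 0.043383534435918976 [-0.13945506  0.18647679  1.23093561]
side [[279.5, 249.5], [279.7, 262.7], [278.3, 237.2], [278.4, 250.3]]
side crop 229 212 4.0
scene [[368.6, 239.5], [385.5, 242.6], [369.7, 228.8], [387.0, 231.8]]
scene crop 327 198 4.0
wrist [[344.6, 230.8], [283.1, 230.9], [352.0, 256.5], [275.4, 256.5]]
wrist crop 120 70 1.0
```

View pics/g4.png

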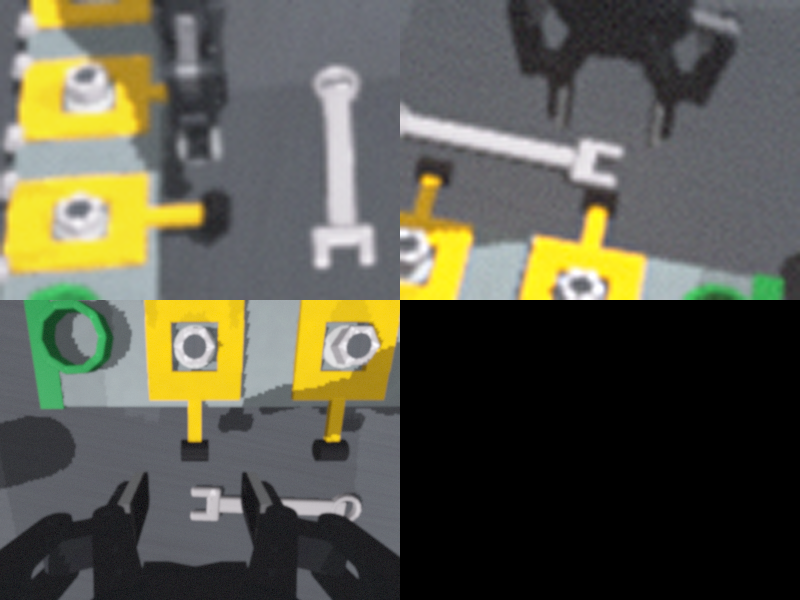

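```bash
python3 - <<'E'
from h import *
s=r.get_state()
obs=np.array([[315,220],[451,220],[314.5,117]])
f=lambda p:(proj('wrist',world(p,[GR[0],GR[1],[0,.11,.064]]),s)-obs).ravel()
o=least_squares(f,[.6416,.0827,.2143]); show(o.x); print(o.fun.round(1), f([.6416,.0827,.2143]).round(1))
i=np.array(world(o.x,GR))[0]; print(i-s['position'])
E
```

```text
pose [0.6406 0.0817 0.2185] deg 12.52
bolts
 [[ 0.6167  0.1891  0.072 ]
 [ 0.6406  0.0817  0.072 ]
 [ 0.6644 -0.0257  0.072 ]]
grips
 [[ 0.5386  0.1717  0.053 ]
 [ 0.5625  0.0643  0.053 ]
 [ 0.5863 -0.0431  0.053 ]]
[ 0.2  0.5 -0.5 -0.2  0.2 -0.2] [-1.1 -1.5 -1.6 -1.7 -0.9 -2.8]
[-0.0023163  -0.00158491 -0.02994735]
```

Call:
{"api": "carry_out", "payload": {
  "rows": [
    [-0.0015,-0.001,-0.025,-0.2],
    [0,0,-0.025,0],
    [0,0,-0.02,0],
    [0,0,-0.01,0],
    [0,0,0,0]
  ]
}}

```text
clock: 10.35
position: [0.5381, 0.172, 0.0019]
tcp_rot: [0.995, 0.105, -0.001, 0.0]
ft_force: [1.4, 0.1, -0.2]
gripper_width: 0.0511
```

Call:
{"api": "carry_out", "payload": {
  "rows": [
    [0,0,-0.006,0],
    [0,0,0,0]
  ]
}}

```text
clock: 10.55
position: [0.539, 0.1722, -0.0027]
tcp_rot: [0.995, 0.104, 0.0, -0.0]
ft_force: [-1.2, -0.5, 0.2]
gripper_width: 0.0515
```

Call:
{"api": "carry_out", "payload": {
  "rows": [
    [0,0,0,0],
    [0,0,0,0],
    [0,0,0,0],
    [0,0,0,0]
  ],
  "gripper": 0
}}

```text
clock: 10.95
position: [0.539, 0.1729, -0.0021]
tcp_rot: [0.995, 0.104, 0.001, -0.0]
ft_force: [-2.6, 8.9, 6.1]
gripper_width: 0.0207
```

Call:
{"api": "carry_out", "payload": {
  "rows": [
    [0.0005,0.0001,0.0109,0],
    [0,0,0,0],
    [0.0014,0.0003,0.0108,0],
    [0,0,0,0]
  ]
}}

```text
clock: 11.35
position: [0.541, 0.1734, 0.02]
tcp_rot: [0.995, 0.105, 0.001, -0.0]
ft_force: [-0.7, 9.0, -4.2]
gripper_width: 0.021
```

```bash
python3 - <<'E'
from h import *
s=r.get_state(); print(s['position'],s['gripper_width'],s['ft_force'])
w=r.capture('wrist'); a=r.capture('side')
cv2.imwrite('pics/l5.png',np.hstack([w[40:340,120:520],cv2.resize(a[212:287,229:329],(400,300),interpolation=cv2.INTER_CUBIC)]))
E
```

```text
[0.54103875 0.1734214  0.01995367] 0.021015665107140546 [-0.74743154  8.9966687  -4.16183968]
```

View pics/l5.png

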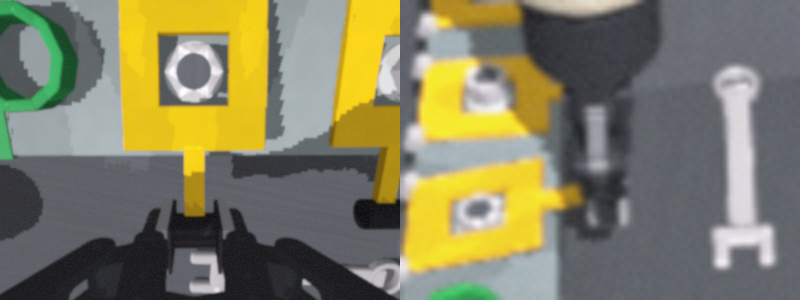

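The wrist view (left) shows the barrel between the pads at about (190,235). The side view shows cap a lifting, with bolt a sunk and the cap next to it shut. I'll carry on along the arc.

Call:
{"api": "carry_out", "payload": {
  "rows": [
    [0.0023,0.0005,0.0106,0],
    [0,0,0,0],
    [0.0032,0.0007,0.0104,0],
    [0,0,0,0],
    [0.0041,0.0009,0.0101,0]
  ]
}}

```text
clock: 11.95
position: [0.5499, 0.1753, 0.0496]
tcp_rot: [0.995, 0.104, -0.0, -0.0]
ft_force: [3.3, 9.4, -6.9]
gripper_width: 0.021
```

Call:
{"api": "carry_out", "payload": {
  "rows": [
    [0,0,0,0],
    [0.0049,0.0011,0.0097,0],
    [0,0,0,0],
    [0.0057,0.0013,0.0092,0],
    [0,0,0,0]
  ]
}}

```text
clock: 12.45
position: [0.5612, 0.1779, 0.0697]
tcp_rot: [0.995, 0.105, 0.0, -0.0]
ft_force: [-1.3, 6.9, -5.4]
gripper_width: 0.0207
```

Call:
{"api": "carry_out", "payload": {
  "rows": [
    [0.0065,0.0014,0.0087,0],
    [0,0,0,0],
    [0.0072,0.0016,0.008,0],
    [0,0,0,0],
    [0,0,0,0]
  ]
}}

```text
clock: 12.95
position: [0.5743, 0.1807, 0.0857]
tcp_rot: [0.995, 0.104, -0.0, -0.0]
ft_force: [-0.4, 7.3, -5.1]
gripper_width: 0.0207
```

Call:
{"api": "carry_out", "payload": {
  "rows": [
    [0,0,0,0],
    [0,0,0,0],
    [0,0,0,0],
    [0,0,0,0],
    [0,0,0,0]
  ]
}}

```text
clock: 13.45
position: [0.5742, 0.1807, 0.0856]
tcp_rot: [0.995, 0.104, -0.0, -0.0]
ft_force: [-1.0, 6.4, -3.0]
gripper_width: 0.0211
```

```bash
python3 - <<'E'
from h import *
s=r.get_state(); print(s['position'],s['gripper_width'],s['ft_force'])
a=r.capture('side'); b=r.capture('scene')
f=lambda i,x,y:cv2.resize(i[y:y+120,x:x+160],(400,300),interpolation=cv2.INTER_CUBIC)
cv2.imwrite('pics/l6.png',np.hstack([f(a,200,150),f(b,260,170)]))
E
```

```text
[0.57417702 0.18067988 0.0856211 ] 0.021070120686189273 [-1.04801323  6.39286543 -3.03174994]
```

View pics/l6.png

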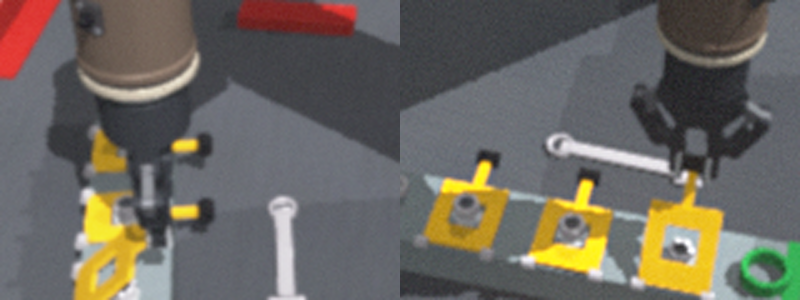

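```bash
python3 -c "
from workcell import r
print(r.job_done())"
```

```text
the job is handed in; nothing more can be done
None
```

Bolt a, at the robot's left, was the loose one. Its cap is now held open at about 45° by the gripper, and the job is handed in at about 13.5 s of the 48 s allowed.

- **Finding the bolt:** I tapped the bolts in the order c, b, a. Bolts c and b stopped the closed fingers at about 13 N without sinking. Bolt a went about 8 mm further down than they did and bottomed at about 16 N. A later picture shows it still down.
- **Opening the cap:** I pinched cap a's handle and swung it up along the hinge arc. The handle rose about 88 mm, which corresponds to about 45°. I worked the angle out from the arm's movement, as I have no direct reading of the joint.
- **Last checks:** The pose did not change over the last 0.5 s, with the fingers about 21 mm apart on the 22 mm barrel. A steady sideways force of about 6 N remained, probably from gripping slightly off centre. In the last pictures caps b and c are shut with their bolts up. The wrench and tape roll look unmoved, but I did not check the other bystanders again.
- **What disagreed:** The fingertips were really about 40 mm above the TCP the robot reported. Both the pictures and the tap contacts showed this, so I used that offset for tapping and gripping.

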